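# Shorten the docked telescoping scrub brush by one hole

## Task

Shorten the telescoping scrub brush lying in its dock by one hole, so that it fits the niche: squeeze the sprung button on the collar and slide the sleeve off its present hole towards the clamp post, let the button go between the two holes, and then slide the sleeve on gently until the button springs fully out in the very next hole. Do not ram or force the lock against the inner tube, and do not disturb the other things on the shelf. Leave the brush locked there and let go of it.

Things in the scene. Friction and masses are not known exactly. Their poses are not given: they have to be found in the camera images.
- rack: White dock fixed to the shelf, holding a telescoping scrub brush level, tube axis 70 mm above the shelf. Base plate 70 x 420 mm, 12 mm thick. Origin on the shelf, below the tube axis; z up, y along the tube towards the brush head, x level, square to the tube. A low saddle at y = +122 mm (16 mm long, 40 wide, its top 66 mm above the shelf) steadies the sleeve.
- post_top (a point): Centre of the top (90 mm above the shelf) of the dock's clamp post, 50 mm across the tube, 32 mm along it. It holds the bare end of the inner tube, at y = -155 mm of the dock.
- tube: The thin inner tube, bare aluminium, 18 x 18 mm square, fixed in the post. Origin on its axis 70 mm above the dock's origin, axes as the dock's. A row of even-spaced lock holes, 8 mm long (roughly 30 to 45 mm apart; not measured), goes through its sides; at the start the next one is the nearest in view to the collar. Over 25 N of lock or finger on it would damage it.
- sleeve (a joint): How far (m) the outer sleeve is slid over the inner tube towards the clamp post (dock's -y): about 0 at the start, locked in the first hole; grows as the brush gets shorter, end stop 0.086. It slides with about 3 to 6 N of friction and stays where it is left. A tooth in the collar locks it in a hole, with about 1 mm of play either way.
- collar (a point): Centre line of the grey collar at the sleeve's mouth (point on the tube axis level with the button): 55 mm long, from 40 mm before this point (post side) to 15 mm after it, 32 mm high. Its side with the button is 16 mm from the axis, the opposite flat side 20 mm. Moves with the sleeve; axes as the dock's.
- button (a joint): How far (m) the collar's sprung button is in: 0 out, 0.006 fully in (4 N starts it, 8 N holds it in). Beyond 0.004 the tooth is out and the sleeve slides free past every hole while held. Let go between holes, the tooth rides on the tube, button about 0.0035 in; slid on, it springs out to 0 as the tooth drops into the next hole and the sleeve stops hard.
- button_face (a point): Centre of the outer face of the round white button, 18 mm across, standing 8 mm out of the collar's side to the dock's +x (away from the robot), 70 mm above the shelf. The collar's opposite face is 44 mm from it in -x (38 with the button in), so a pinch across the collar squeezes the button. Moves with button and sleeve; axes as the dock's.
- sleeve_mid (a point): Point on the axis of the sleeve's plain grey part, 24 x 24 mm square, 70 mm above the shelf, 78 mm from the button towards the brush head, free for fingers on both sides. The plain part runs from 63 mm before it to 82 mm after it; then comes the white brush head, 60 mm wide. Moves with the sleeve; axes as the dock's.
- jar: Bystander: small glass jar with red twist lid, 50 mm wide, 67 mm tall, standing beside the dock; origin at the centre of its underside.
- comb: Bystander: aluminium lint comb lying flat, about 130 mm long, 10 mm high; origin at the centre of its underside.
- scoop: Bystander: clear plastic measuring scoop with its handle folded, 48 mm wide, 30 mm tall, about 85 mm over the handle; origin at the centre of its underside.
- soap_dish: Bystander: white soap dish with a bar of soap, 70 x 100 mm, 24 mm high; origin at the centre of its underside.
- stain_brush: Bystander: yellow stain brush, 180 mm long, 28 mm high; origin at the centre of its underside.
- beaker: Bystander: white ceramic beaker, 72 mm wide, 95 mm tall; origin at the centre of its underside.

How it is judged:
On the way, in this order (a step that is already met when the one before it is completed fails the run):
1. the button is squeezed in and the sleeve is drawn off its first hole (value of joint sleeve between 0.002 and 0.05 m and value of joint button above 0.0042 m), for 0.1 s.
2. the button is let go between the holes, its tooth riding on the tube (value of joint sleeve between 0.002 and 0.05 m and value of joint button between 0.002 and 0.0041 m), for 0.1 s.
At the end, for the whole second after the job is handed in: The sleeve is locked in the next hole after the one it started in (shortened by between 26 and 55 mm, where only that hole lies), at rest, with the button sprung out to within 1 mm, and released (value of joint sleeve between 0.026 and 0.055 m and value of joint button below 0.001 m and velocity of joint sleeve between -0.003 and 0.003 m/s); the robot touches nothing.
It fails at once if the inner tube (its hole edges) is loaded with more than 25 N (contact force between tube and anything else above 25 N).
It fails at once if another thing on the shelf is shifted by more than 20 mm or tipped (distance of any of jar, comb, scoop, soap_dish, stain_brush, beaker from where it was at the start of the episode above 0.02 m or angle between any of jar, comb, scoop, soap_dish, stain_brush, beaker's own z axis and vertical above 0.35 rad).
It also fails if it takes over 51 s, if anything falls off the work surface, if the arm or the gripper's body presses on something with over 40 N, if the wrist force passes 120 N, or if a joint passes its speed limit or range.

## Robot

A 6-joint arm with a two-finger parallel gripper is mounted at the origin on the work surface. World frame = base frame: x ahead of the robot, y to its left, z up, the work surface at z = 0. Lengths are in m, angles in rad, forces in N, time in s.
With the tool pointing down it reaches from about 0.35 to 0.725 m from the base axis. Payload 4.3 kg.
Tool frame: the origin (TCP) lies midway between the tips of the shut fingers; the grasp point (between the pads) lies 19 mm behind it; z points along the fingers, y is the direction in which the jaws open and shut (so a half turn about z gives the same grasp; the last joint's range is limited). The gripper opens to 85 mm and grips with 20 to 120 N. Pads are 22 mm wide; open, the fingers measure 114 mm over their backs; the gripper's body (76 mm by 85 mm) begins 54 mm behind the grasp point. The pads swing forward as they close: fully open they stand 13 mm farther back than shut.
Start: joints at [-1.274, 0.377, 0.081, 1.274, 0, 1.46], TCP at [0.228, -0.528, 0.231] pointing down, gripper open.
Joint ranges: [-2.72, 2.72], [-0.84, 1.66], [-1.02, 1.22], [-1.77, 2.12], [-1.37, 1.28], [-3.14, 3.14]. Speed limits (rad/s): [2.57, 2.57, 3.14, 3.14, 3.14, 3.14].

## Interface

Orientations are given as a unit quaternion [w, x, y, z].
In Python, from rig import bot gives the robot as it stands. The module is installed in compiled form; this text tells all that it offers.
- The arm moves only by the tool apply_moves, never from a script. Its argument "deltas" is a list of rows, each a list of 5 numbers: the shift along the tool's x, y, z in mm, then the turn about the tool's z in units of 5 degrees (1.0 is 5 degrees), then the opening in per cent of the stroke, from 0 (shut) to 100 (fully open). A call has exactly 10 rows; each row is the pose to reach, as a shift and turn from the pose measured when the call began, along the tool's axes at that moment; what a row does not reach only later rows make up. A row lasts 1/12 s, in which the tool goes at most 41.7 mm and 7.16 degrees, less where a joint would pass 70% of its speed; a pose out of reach is approached as far as the arm can. A call with a gripper value outside its range is refused whole. The fingers move at their own pace and stop on an object; "squeeze" is the grip in N (left out, the last holds). Time passes only in rows, so rows that repeat a pose let the fingers close, or fill a call up. It gives the time, the measured TCP pose, the force and the opening at its end, in the units of the state.
- bot.state(): the state, without advancing time (a new reading comes with each control period).
- bot.read_camera(name): name is "scene" or "top"; returns the picture (420x560x3 uint8, red, green, blue); there is no depth.
- bot.camera_params(name): a dict with "vertical_fov" (degrees; the focal length in pixels is half the picture's height over the tangent of half this angle, whatever the lens; pixels are square), "cx", "cy" (the principal point, pixels), "position" and "orientation" of the camera in the world. Camera axes: x right, y down, z forward; pixel columns grow to the right and rows downward; lengths in m; the calibration is good to about 2 mm. A picture is of the moment at which its call begins. camera_params takes no time and is no camera call.
- bot.finish_job(): hands the job in, once; it reports no verdict.
Trained networks look in the newest picture that a camera, given by its name, has taken for a name from the list of things; names that differ only in an ending like _2 or _b are one class to them, and where a whole thing is asked for, a point or a joint stands for the part that bears it (a point fixed in the world has none). Each returns a list of dicts, best first, with "conf" (0 to 1); they miss things now and then, are a little off and sometimes report something else, mostly with a low value. They report only what shows in the picture. A call takes as long as a camera call.
- bot.search_frame(camera, target): "box" ([left, top, right, bottom] in pixels, round what is visible of it).
- bot.masks_of(camera, target): "pixels" (420x560 bool, what is visible of it) and "box" ([left, top, right, bottom] in pixels, round what is visible of it).
The state is a dict: "clock": time; "joints": joint angles; "dq": joint speeds; "effort": joint torques, N m; "position": TCP position; "tool_rot": TCP orientation; "force": force on the tool from outside, world axes, zero at the start; "ft_torque": the same for the moment, N m; "width": opening from 0.0 (shut) to 1.0 (fully open).
Only numpy, scipy, OpenCV 4.12 (cv2) and the standard library are available. Lean on these libraries where they do the work, as an engineer would, in place of code of your own. Each camera call takes 0.05 s, during which the arm holds its last target. There are 200 camera calls.

## Working session

There is one attempt and no reset: what is moved stays moved. The work goes in short steps, Python scripts to look and compute and a tool call to move; the robot and the scene stay as the last step left them, time stands still between calls to the robot, and variables do not carry over. Pictures are saved under pics/ and viewed, about 8 in all and at most 12, crops included, and the job is handed in when it is done.

Besides the shell and the picture viewer there is one more tool, called after "Request:" by a JSON object that holds its "fn" and its "kwargs", one argument or row to a line. apply_moves: Moves the arm, as the interface text tells. Its arguments: {"type":"object","properties":{"deltas":{"type":"array","items":{"type":"array","items":{"type":"number"}}},"squeeze":{"type":"number"}},"required":["deltas"]}

```bash
mkdir -p pics; cat > h.py <<'E'
import numpy as np, cv2
from scipy.spatial.transform import Rotation as R
from rig import bot
def rot(q): return R.from_quat([q[1],q[2],q[3],q[0]]).as_matrix()
def ray(cam,u,v,z):
    p=bot.camera_params(cam); f=210/np.tan(np.radians(p["vertical_fov"]/2))
    d=rot(p["orientation"])@np.array([(u-p["cx"])/f,(v-p["cy"])/f,1]); o=np.array(p["position"])
    return o+d*(z-o[2])/d[2]
def proj(cam,P):
    p=bot.camera_params(cam); f=210/np.tan(np.radians(p["vertical_fov"]/2))
    c=rot(p["orientation"]).T@(np.array(P)-p["position"]); return c[:2]/c[2]*f+[p["cx"],p["cy"]]
def save(cam,n,crop=None,s=1):
    im=bot.read_camera(cam)[:,:,::-1]
    if crop: im=im[crop[1]:crop[3],crop[0]:crop[2]]
    cv2.imwrite("pics/"+n,cv2.resize(im,None,fx=s,fy=s,interpolation=cv2.INTER_CUBIC))
E
python3 - <<'E'
from h import *
print(bot.state())
for c in("scene","top"):
    print(bot.camera_params(c)); save(c,c+"0.png")
    for t in("rack","collar","button","button_face","sleeve_mid","tube","jar","beaker","scoop","comb","soap_dish","stain_brush"):
        print(c,t,[(np.round(d["box"]),round(d["conf"],2)) for d in bot.search_frame(c,t)[:2]])
a,b=[cv2.imread(f"pics/{c}0.png") for c in("scene","top")]
E
```

```text
{'clock': 0.0, 'joints': array([-1.27426007e+00,  3.78036322e-01,  7.96699845e-02,  1.27440704e+00,
        1.86999461e-05,  1.46048803e+00]), 'dq': array([ 0.00085117,  0.00132864, -0.00019077,  0.00098349, -0.00131455,
        0.00036716]), 'effort': array([ 5.46882020e-04, -4.63599336e+01,  2.69877934e+01,  2.06028228e-02,
       -1.63462978e-04, -1.84734787e-06]), 'position': array([ 0.22735455, -0.52744952,  0.23039322]), 'tool_rot': array([-9.85110588e-04,  9.79380462e-01,  2.02022109e-01, -8.26029402e-05]), 'force': array([ 0.37292342,  0.57872186, -0.02174739]), 'ft_torque': array([-0.03255301, -0.02964624, -0.00501286]), 'width': 1.0038072180835511}
{'vertical_fov': 51.99992222376568, 'cx': 283.2411035532887, 'cy': 210.59989122500983, 'position': array([ 1.03108766, -0.37153715,  0.99377304]), 'orientation': array([-0.23428549,  0.85175129,  0.45080601, -0.12807805])}
scene rack [(array([178., 148., 323., 258.]), 0.87)]
scene collar [(array([233., 146., 326., 209.]), 0.6)]
scene button []
scene button_face [(array([234., 147., 322., 211.]), 0.36), (array([181., 148., 326., 2
[... 667 characters left out ...]
048,  1.06825602]), 'orientation': array([-0.07238401,  0.70707347, -0.69966093,  0.07267907])}
top rack [(array([207., 227., 385., 259.]), 0.91)]
top collar [(array([211., 231., 328., 257.]), 0.82)]
top button [(array([332., 186., 353., 214.]), 0.54)]
top button_face []
top sleeve_mid [(array([214., 233., 328., 257.]), 0.76)]
top tube [(array([323., 242., 369., 250.]), 0.74)]
top jar [(array([330., 187., 352., 214.]), 0.81)]
top beaker [(array([255.,  94., 286., 135.]), 0.62)]
top scoop []
top comb [(array([234., 279., 289., 306.]), 0.9)]
top soap_dish [(array([331., 282., 377., 312.]), 0.95)]
top stain_brush [(array([382., 117., 408., 185.]), 0.58), (array([332., 190., 352., 212.]), 0.28)]
```

```bash
python3 - <<'E'
from h import *
save("scene","s1.png",(160,130,400,310),3.3); save("top","t1.png",(200,170,400,320),4)
E
```

```text
(no output)
```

View pics/s1.png

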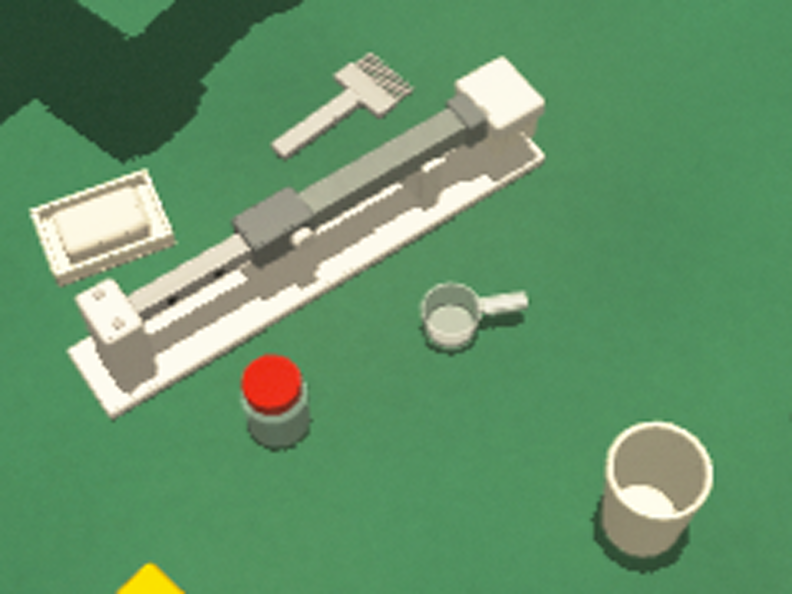

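View pics/t1.png

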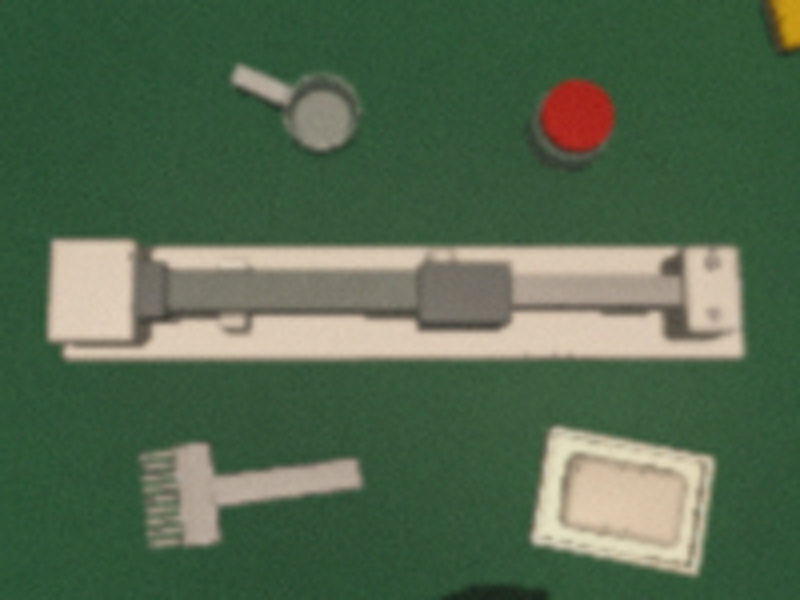

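```bash
python3 - <<'E'
from h import *
T=lambda u,v,z: ray("top",200+u/4,170+v/4,z).round(4)
S=lambda u,v,z: ray("scene",160+u/3.3,130+v/3.3,z).round(4)
print("collar corners",*[T(u,v,.086) for u,v in((417,262),(511,262),(511,327),(417,327))])
print("button top", T(441,249,.079),"S",S(302,238,.07))
print("post top",T(711,290,.09),S(108,311,.09)); print("base c",[T(u,v,.012) for u,v in((740,247),(744,357),(64,359))])
print("head end tube",T(150,290,.082)); print("tube at post",T(682,291,.079),"at collar",T(511,290,.079))
print("holes S",S(172,300,.07),S(218,273,.07)); print("collar scene", [S(u,v,.086) for u,v in((236,222),(286,188),(312,208),(262,247))])
print("jar",T(578,116,.067),S(272,385,.067)); print("scoop",T(321,113,.03),"soap",T(535,545,.024),T(555,430,.024))
E
```

```text
collar corners [ 0.4981 -0.1045  0.086 ] [ 0.4987 -0.1589  0.086 ] [ 0.4612 -0.1585  0.086 ] [ 0.4606 -0.1045  0.086 ]
button top [ 0.5067 -0.1188  0.079 ] S [ 0.5023 -0.1183  0.07  ]
post top [ 0.4832 -0.2733  0.09  ] [ 0.4873 -0.2739  0.09  ]
base c [array([ 0.5187, -0.3094,  0.012 ]), array([ 0.4506, -0.3093,  0.012 ]), array([0.445 , 0.1092, 0.012 ])]
head end tube [0.4807 0.05   0.082 ]
tube at post [ 0.4837 -0.2588  0.079 ] at collar [ 0.4832 -0.1594  0.079 ]
holes S [ 0.4939 -0.2277  0.07  ] [ 0.493  -0.1873  0.07  ]
collar scene [array([ 0.471 , -0.1565,  0.086 ]), array([ 0.4659, -0.1088,  0.086 ]), array([ 0.4928, -0.102 ,  0.086 ]), array([ 0.5013, -0.1517,  0.086 ])]
jar [ 0.5895 -0.202   0.067 ] [ 0.5952 -0.202   0.067 ]
scoop [ 0.5975 -0.0472  0.03  ] soap [ 0.3373 -0.1778  0.024 ] [ 0.4048 -0.1907  0.024 ]
```

```bash
cat >> h.py <<'E'
A=np.array([.482,-.1185]); YAW=.0125
ex=np.array([np.cos(YAW),np.sin(YAW)]); ey=np.array([-ex[1],ex[0]])
def dock(p): d=np.array(p[:2])-A; return np.round([d@ex*1e3,d@ey*1e3,p[2]*1e3],1)
def go(dx,dy,z):
    "tool delta (mm, 5deg units) to the dock-frame point (mm)"
    s=bot.state(); M=rot(s["tool_rot"]); w=np.r_[A+(dx*ex+dy*ey)/1e3,z/1e3]
    t=M.T@(w-s["position"])*1e3; a=np.arctan2(M[1,1],M[0,1]); turn=-np.degrees((YAW-a+np.pi)%(2*np.pi)-np.pi)/5
    print("delta",t.round(1),"turn",round(turn,2))
def st():
    s=bot.state(); f=s["force"]; print("t",round(s["clock"],2),"dock",dock(s["position"]),"F dock",np.round([f[:2]@ex,f[:2]@ey,f[2]],1),"w",round(s["width"]*85,1))
E
python3 -c "
from h import *
st();go(-1,0,230);go(-1,0,120)"
```

```text
t 1.4 dock [-259.6 -406.4  231.3] F dock [-1.1  1.   0.7] w 85.2
delta [ 394.9 -275.9    1.3] turn -13.48
delta [ 394.9 -275.9  111.3] turn -13.48
```

Request:
{"fn": "apply_moves", "kwargs": {
  "deltas": [
    [33, -23, 0, -1.3, 100],
    [66, -46, 0, -2.6, 100],
    [99, -69, 0, -3.9, 100],
    [132, -92, 0, -5.2, 100],
    [165, -115, 0, -6.5, 100],
    [198, -138, 0, -7.8, 100],
    [231, -161, 0, -9.1, 100],
    [264, -184, 0, -10.4, 100],
    [297, -207, 0, -11.7, 100],
    [330, -230, 0, -13, 100]
  ],
  "squeeze": 20
}}

```text
clock: 2.23
position: [0.4403, -0.1845, 0.2316]
tool_rot: [0.0, 0.716, 0.699, 0.0]
force: [0.7, -0.3, 0.5]
width: 0.995
```

```bash
python3 -c "
from h import *
st();go(-1,0,120)"
```

```text
t 2.23 dock [-42.5 -65.5 231.6] F dock [ 0.6 -0.3  0.5] w 84.6
delta [ 67.   39.  111.6] turn -0.42
```

Request:
{"fn": "apply_moves", "kwargs": {
  "deltas": [
    [13, 8, 10, -0.1, 100],
    [27, 16, 30, -0.2, 100],
    [40, 24, 50, -0.3, 100],
    [54, 32, 70, -0.4, 100],
    [67, 39, 90, -0.4, 100],
    [67, 39, 111, -0.4, 100],
    [67, 39, 111, -0.4, 100],
    [67, 39, 111, -0.4, 100],
    [67, 39, 111, -0.4, 100],
    [67, 39, 111, -0.4, 100]
  ]
}}

```text
clock: 3.07
position: [0.482, -0.1194, 0.1222]
tool_rot: [0.002, 0.704, 0.711, 0.001]
force: [0.5, 0.1, 0.9]
width: 1.0
```

```bash
python3 -c "
from h import *
st();go(-1,0,48);save('scene','s2.png',(200,100,340,220),5)"
```

```text
t 3.07 dock [ -0.   -0.9 122.2] F dock [0.5 0.1 0.9] w 85.0
delta [ 1.  -1.2 74.2] turn -0.03
```

View pics/s2.png

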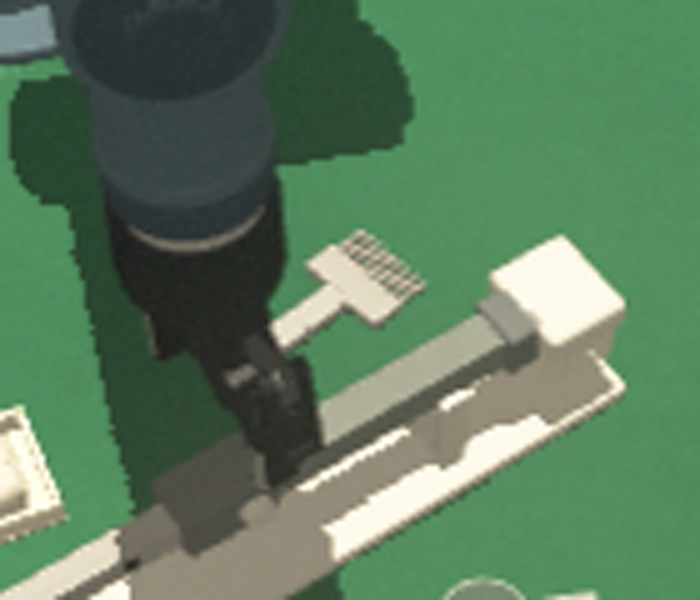

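The picture shows the open fingers straddling the collar, with the button at about crop (262,508) just below the near fingertip and nothing touching. Next I descend.

Request:
{"fn": "apply_moves", "kwargs": {
  "deltas": [
    [0.5, -1, 12, 0, 100],
    [1, -1, 25, 0, 100],
    [1, -1, 37, 0, 100],
    [1, -1, 50, 0, 100],
    [1, -1, 62, 0, 100],
    [1, -1, 70, 0, 100],
    [1, -1, 74, 0, 100],
    [1, -1, 74, 0, 100],
    [1, -1, 74, 0, 100],
    [1, -1, 74, 0, 100]
  ]
}}

```text
clock: 3.95
position: [0.482, -0.1189, 0.049]
tool_rot: [0.002, 0.704, 0.711, 0.001]
force: [0.2, 0.8, -0.1]
width: 0.999
```

```bash
python3 -c "
from h import *
st();go(-1,0,48)"
```

```text
t 3.95 dock [ 0.  -0.4 49. ] F dock [ 0.2  0.8 -0.1] w 84.9
delta [ 0.4 -1.   1. ] turn -0.03
```

Request:
{"fn": "apply_moves", "kwargs": {
  "deltas": [
    [0, -1, 1, 0, 70],
    [0, -1, 1, 0, 60],
    [0, -1, 1, 0, 54],
    [0, -1, 1, 0, 51],
    [0, -1, 1, 0, 49],
    [0, -1, 1, 0, 47],
    [0, -1, 1, 0, 45],
    [0, -1, 1, 0, 43],
    [0, -1, 1, 0, 40],
    [0, -1, 1, 0, 40]
  ]
}}

```text
clock: 4.78
position: [0.4818, -0.1192, 0.0492]
tool_rot: [0.003, 0.704, 0.711, 0.001]
force: [0.3, 0.7, 9.9]
width: 0.442
```

```bash
python3 -c "
from h import *
st()"
```

```text
t 4.78 dock [-0.2 -0.6 49.2] F dock [0.3 0.7 9.9] w 37.6
```

Request:
{"fn": "apply_moves", "kwargs": {
  "deltas": [
    [-1, 0, 0, 0, 40],
    [-2.5, 0, 0, 0, 40],
    [-4, 0, 0, 0, 40],
    [-6, 0, 0, 0, 40],
    [-8, 0, 0, 0, 40],
    [-10, 0, 0, 0, 40],
    [-12, 0, 0, 0, 40],
    [-14, 0, 0, 0, 40],
    [-15, 0, 0, 0, 40],
    [-15, 0, 0, 0, 40]
  ]
}}

```text
clock: 5.62
position: [0.4819, -0.1346, 0.0493]
tool_rot: [0.003, 0.704, 0.711, 0.001]
force: [1.4, 1.6, 2.2]
width: 0.439
```

```bash
python3 -c "
from h import *
st();save('scene','s3.png',(180,110,330,220),5)"
```

```text
t 5.62 dock [ -0.3 -16.1  49.3] F dock [1.4 1.5 2.2] w 37.3
```

View pics/s3.png

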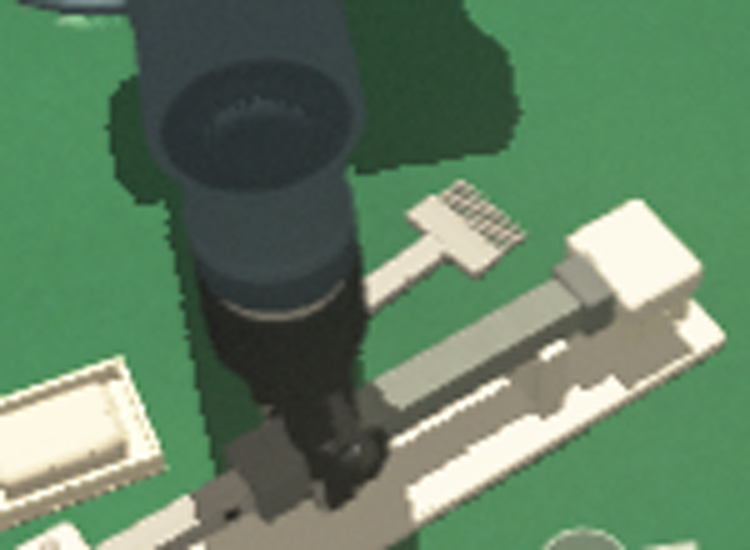

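The head's corner moved about 5.6 px towards the post, roughly 15 mm, so the sleeve came along. The width of 37.3 mm shows the button is fully in. Now I release it between the holes.

Request:
{"fn": "apply_moves", "kwargs": {
  "deltas": [
    [0, 0, 0, 0, 46],
    [0, 0, 0, 0, 50],
    [0, 0, 0, 0, 56],
    [0, 0, 0, 0, 64],
    [0, 0, 0, 0, 75],
    [0, 0, 0, 0, 90],
    [0, 0, 0, 0, 100],
    [0, 0, 0, 0, 100],
    [0, 0, -15, 0, 100],
    [0, 0, -30, 0, 100]
  ]
}}

```text
clock: 6.5
position: [0.4805, -0.1341, 0.0787]
tool_rot: [0.002, 0.704, 0.711, 0.0]
force: [-0.5, -0.3, -0.0]
width: 0.996
```

```bash
python3 -c "
from h import *
st();go(0,63,115);go(0,63,50)"
```

```text
t 6.5 dock [ -1.7 -15.6  78.7] F dock [-0.5 -0.3 -0. ] w 84.7
delta [ 78.5   1.6 -36.5] turn -0.03
delta [78.6  1.4 28.5] turn -0.03
```

Request:
{"fn": "apply_moves", "kwargs": {
  "deltas": [
    [0, 1, -20, 0, 100],
    [0, 1, -36, 0, 100],
    [20, 1.5, -38, 0, 100],
    [40, 1.5, -38, 0, 100],
    [60, 1.5, -36, 0, 100],
    [78, 1.5, -30, 0, 100],
    [78, 1.5, -10, 0, 100],
    [78, 1.5, 10, 0, 100],
    [78, 1.5, 28, 0, 100],
    [78, 1.5, 28, 0, 100]
  ]
}}

```text
clock: 7.33
position: [0.4784, -0.0553, 0.0475]
tool_rot: [-0.0, 0.704, 0.711, -0.001]
force: [-1.1, -0.3, 0.3]
width: 0.999
```

```bash
python3 -c "
from h import *
st();go(0.5,63,50);save('scene','s4.png',(170,120,310,240),5)"
```

```text
t 7.33 dock [-2.8 63.3 47.5] F dock [-1.1 -0.3  0.3] w 84.9
delta [-0.3  3.3 -2.5] turn -0.03
```

View pics/s4.png

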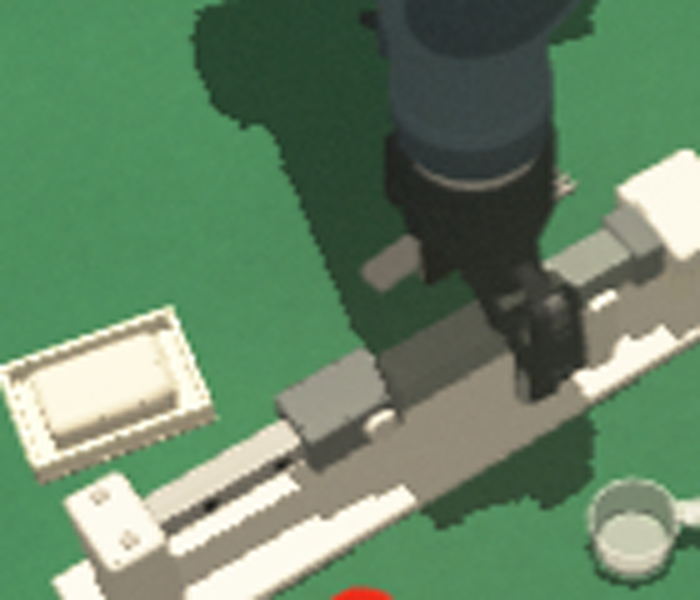

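The button (crop 380,425) is free between the holes. The collar mouth is just before the nearer hole (282,464), and the second hole is at (210,505). The fingers straddle the plain sleeve. Now I centre and grip lightly.

Request:
{"fn": "apply_moves", "kwargs": {
  "deltas": [
    [0, 3.5, -2, 0, 80],
    [0, 3.5, -2, 0, 60],
    [0, 3.5, -2, 0, 45],
    [0, 3.5, -2, 0, 38],
    [0, 3.5, -2, 0, 33],
    [0, 3.5, -2, 0, 30],
    [0, 3.5, -2, 0, 28],
    [0, 3.5, -2, 0, 25],
    [0, 3.5, -2, 0, 24],
    [0, 3.5, -2, 0, 24]
  ],
  "squeeze": 20
}}

```text
clock: 8.22
position: [0.4819, -0.0555, 0.0512]
tool_rot: [-0.0, 0.704, 0.711, -0.001]
force: [-5.5, -0.5, 5.9]
width: 0.279
```

```bash
python3 -c "
from h import *
st();print(dock(ray('scene',170+380/5,120+425/5,.07)),dock(ray('scene',160+302/3.3,130+238/3.3,.07)))"
```

```text
t 8.22 dock [ 0.7 63.  51.2] F dock [-5.5 -0.4  5.9] w 23.7
[ 19.6 -16.1  70. ] [20.3 -0.  70. ]
```

Request:
{"fn": "apply_moves", "kwargs": {
  "deltas": [
    [-1, -0.3, 0, 0, 24],
    [-2.5, -0.6, 0, 0, 24],
    [-4, -1, 0, 0, 24],
    [-5.5, -1, 0, 0, 24],
    [-7, -1, 0, 0, 24],
    [-8.5, -1, 0, 0, 24],
    [-10, -1, 0, 0, 24],
    [-11.5, -1, 0, 0, 24],
    [-13, -1, 0, 0, 24],
    [-14, -1, 0, 0, 24]
  ]
}}

```text
clock: 9.05
position: [0.482, -0.0681, 0.0512]
tool_rot: [-0.001, 0.703, 0.711, 0.001]
force: [1.8, 5.5, 1.4]
width: 0.278
```

```bash
python3 -c "
from h import *
st()"
```

```text
t 9.05 dock [ 0.6 50.4 51.2] F dock [1.9 5.5 1.4] w 23.7
```

Request:
{"fn": "apply_moves", "kwargs": {
  "deltas": [
    [-1, 0, 0, 0, 24],
    [-2, 0, 0, 0, 24],
    [-3, 0, 0, 0, 24],
    [-4, 0, 0, 0, 24],
    [-5, 0, 0, 0, 24],
    [-6, 0, 0, 0, 24],
    [-6.5, 0, 0, 0, 24],
    [-7, 0, 0, 0, 24],
    [-7, 0, 0, 0, 24],
    [-7, 0, 0, 0, 24]
  ]
}}

```text
clock: 9.88
position: [0.4822, -0.074, 0.0512]
tool_rot: [-0.001, 0.703, 0.711, 0.002]
force: [-0.9, 5.1, 3.7]
width: 0.277
```

```bash
python3 -c "
from h import *
st()"
```

```text
t 9.88 dock [ 0.7 44.5 51.2] F dock [-0.8  5.1  3.7] w 23.5
```

Request:
{"fn": "apply_moves", "kwargs": {
  "deltas": [
    [-0.5, 0, 0, 0, 24],
    [-1, 0, 0, 0, 24],
    [-1.5, 0, 0, 0, 24],
    [-2, 0, 0, 0, 24],
    [-2.5, 0, 0, 0, 24],
    [-3, 0, 0, 0, 24],
    [-3.5, 0, 0, 0, 24],
    [-4, 0, 0, 0, 24],
    [-4, 0, 0, 0, 24],
    [-4, 0, 0, 0, 24]
  ]
}}

```text
clock: 10.72
position: [0.4821, -0.0772, 0.0512]
tool_rot: [-0.002, 0.703, 0.711, 0.002]
force: [-1.3, 4.7, 3.1]
width: 0.277
```

```bash
python3 -c "
from h import *
st()"
```

```text
t 10.72 dock [ 0.7 41.3 51.2] F dock [-1.2  4.7  3.1] w 23.5
```

Request:
{"fn": "apply_moves", "kwargs": {
  "deltas": [
    [-0.3, 0, 0, 0, 24],
    [-0.6, 0, 0, 0, 24],
    [-0.9, 0, 0, 0, 24],
    [-1.2, 0, 0, 0, 24],
    [-1.5, 0, 0, 0, 24],
    [-1.8, 0, 0, 0, 24],
    [-2.1, 0, 0, 0, 24],
    [-2.4, 0, 0, 0, 24],
    [-2.5, 0, 0, 0, 24],
    [-2.5, 0, 0, 0, 24]
  ]
}}

```text
clock: 11.55
position: [0.4822, -0.08, 0.0512]
tool_rot: [-0.002, 0.703, 0.711, 0.002]
force: [-1.6, 2.3, 3.0]
width: 0.278
```

```bash
python3 -c "
from h import *
st()"
```

```text
t 11.55 dock [ 0.7 38.5 51.2] F dock [-1.6  2.4  3. ] w 23.6
```

Request:
{"fn": "apply_moves", "kwargs": {
  "deltas": [
    [-0.2, 0, 0, 0, 24],
    [-0.4, 0, 0, 0, 24],
    [-0.6, 0, 0, 0, 24],
    [-0.8, 0, 0, 0, 24],
    [-1.0, 0, 0, 0, 24],
    [-1.2, 0, 0, 0, 24],
    [-1.4, 0, 0, 0, 24],
    [-1.6, 0, 0, 0, 24],
    [-1.8, 0, 0, 0, 24],
    [-1.8, 0, 0, 0, 24]
  ]
}}

```text
clock: 12.38
position: [0.4823, -0.0816, 0.0512]
tool_rot: [-0.002, 0.703, 0.711, 0.002]
force: [-1.1, 3.5, 2.1]
width: 0.281
```

```bash
python3 -c "
from h import *
st();save('scene','s5.png',(170,140,290,240),6)"
```

```text
t 12.38 dock [ 0.7 36.9 51.2] F dock [-1.   3.5  2.1] w 23.8
```

View pics/s5.png

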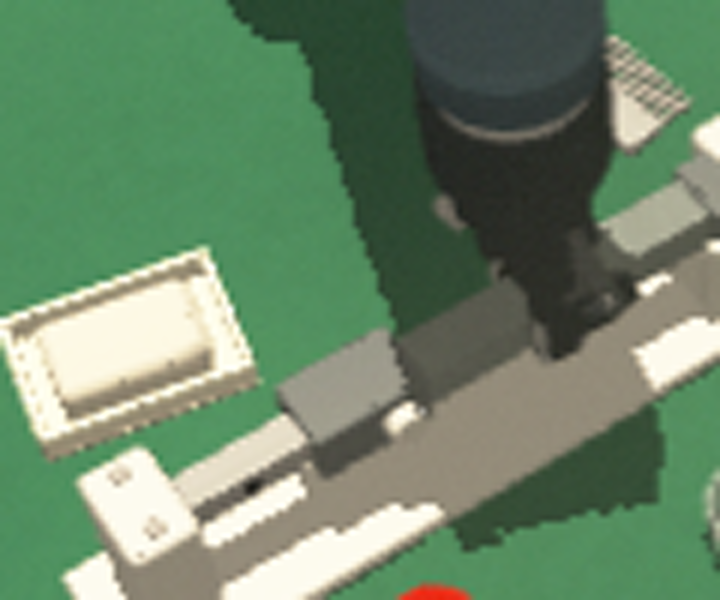

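```bash
python3 -c "
from h import *
print(dock(ray('scene',170+405/6,140+418/6,.07)),[dock(ray('scene',*p,.07)) for p in((212.2,221.2),(226.4,212.8),(160+172/3.3,130+300/3.3),(160+218/3.3,130+273/3.3))])"
```

```text
[ 18.9 -40.9  70. ] [array([  11.4, -109.6,   70. ]), array([ 10.8, -68.4,  70. ]), array([  10.5, -109.3,   70. ]), array([ 10.1, -69. ,  70. ])]
```

Request:
{"fn": "apply_moves", "kwargs": {
  "deltas": [
    [-0.2, 0, 0, 0, 24],
    [-0.4, 0, 0, 0, 24],
    [-0.6, 0, 0, 0, 24],
    [-0.8, 0, 0, 0, 24],
    [-1.0, 0, 0, 0, 24],
    [-1.2, 0, 0, 0, 24],
    [-1.4, 0, 0, 0, 24],
    [-1.6, 0, 0, 0, 24],
    [-1.8, 0, 0, 0, 24],
    [-1.8, 0, 0, 0, 24]
  ]
}}

```text
clock: 13.27
position: [0.4822, -0.0817, 0.0512]
tool_rot: [-0.003, 0.703, 0.712, 0.004]
force: [0.6, 8.7, 4.1]
width: 0.278
```

```bash
python3 -c "
from h import *
st()"
```

```text
t 13.27 dock [ 0.7 36.8 51.2] F dock [0.7 8.7 4.1] w 23.6
```

Movement stopped and the force rose from 3.5 to 8.7 N, so the tooth has hit the hard stop. I relax, open and back off upwards.

Request:
{"fn": "apply_moves", "kwargs": {
  "deltas": [
    [-0.8, 0, 0, 0, 24],
    [0, 0, 0, 0, 24],
    [0.5, 0, 0, 0, 26],
    [0.5, 0, 0, 0, 40],
    [0.5, 0, 0, 0, 60],
    [0.5, 0, 0, 0, 80],
    [0.5, 0, 0, 0, 100],
    [0.5, 0, 0, 0, 100],
    [0.5, 0, -15, 0, 100],
    [0.5, 0, -40, 0, 100]
  ]
}}

```text
clock: 14.1
position: [0.4797, -0.081, 0.0892]
tool_rot: [-0.006, 0.703, 0.711, 0.002]
force: [0.5, -0.7, 0.0]
width: 0.999
```

Request:
{"fn": "apply_moves", "kwargs": {
  "deltas": [
    [0, 0, -25, 0, 100],
    [0, 0, -50, 0, 100],
    [20, 0, -75, 0, 100],
    [50, 0, -100, 0, 100],
    [80, 0, -110, 0, 100],
    [100, 0, -110, 0, 100],
    [100, 0, -110, 0, 100],
    [100, 0, -110, 0, 100],
    [100, 0, -110, 0, 100],
    [100, 0, -110, 0, 100]
  ]
}}

```text
clock: 14.93
position: [0.4787, 0.0169, 0.1998]
tool_rot: [-0.006, 0.703, 0.711, 0.002]
force: [0.6, 0.5, -0.5]
width: 1.003
```

```bash
python3 -c "
from h import *
st();save('scene','s6.png',(170,140,290,240),6);save('top','t6.png',(200,170,400,320),4)"
```

```text
t 14.93 dock [ -1.6 135.4 199.8] F dock [ 0.6  0.5 -0.5] w 85.3
```

View pics/s6.png

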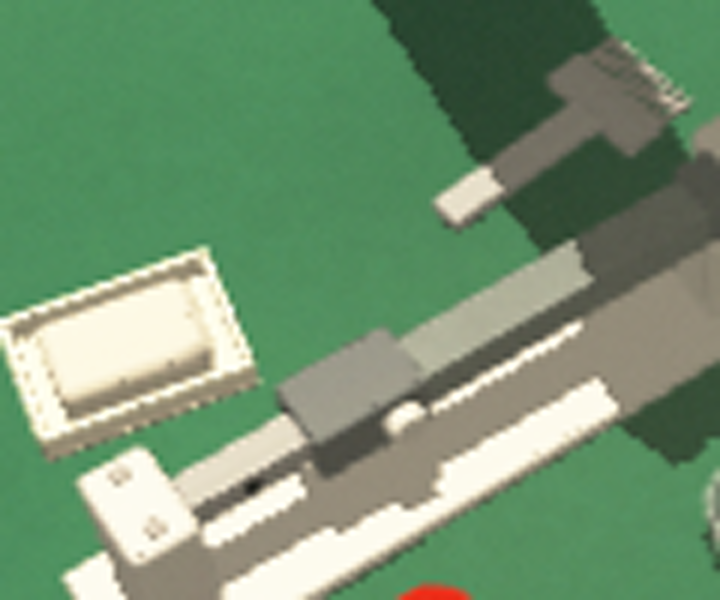

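View pics/t6.png

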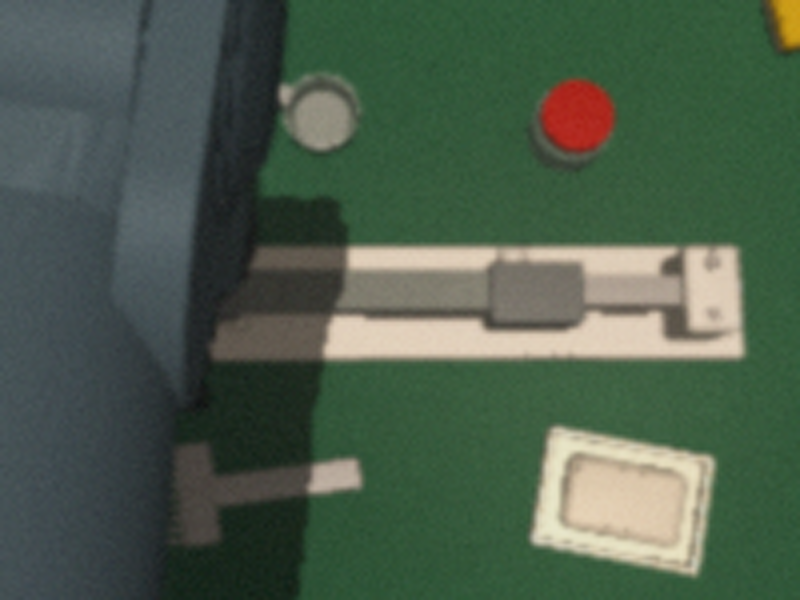

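The collar edge went from column 511 to 583 in the top view, which is about 41.7 mm of shortening. The button stands out as far as at the start (top edge about row 248 both times). The bystanders in view are where they were, and the gripper is clear.

```bash
python3 -c "
from h import *
bot.finish_job();st()"
```

```text
the job is handed in; nothing more can be done
the job is handed in; nothing more can be done
```

The brush is shortened by one hole and released, and the job was handed in at about 15 s of the 51 s allowed.

**What I did:** I pinched the collar with 20 N; the fingers closed to 37.6 mm, which means the button was fully in. I slid the sleeve about 15 mm towards the post and let the button go between the holes. Then I gripped the plain sleeve and slid it on in small steps until it stopped hard.

**Last checks:**
- **Position:** the top view gives about 41.7 mm of shortening. The arm's own travel gives about 41.8 mm and the scene camera about 40.9 mm. The hole spacing I measured in the pictures is about 40 to 41 mm, so they agree within the 1 mm of play.
- **Force:** at the stop the sleeve no longer moved and the measured force was 8.7 N. The highest force I read along the tube was also 8.7 N, but readings came only at the end of each move.
- **Button:** it looks as far out as at the start. I judged this from blurred pictures only and did not pull back to test the lock.
- **Other things:** the jar, soap dish and lint comb look unmoved, as does what showed of the scoop. The beaker and most of the stain brush were outside my last pictures, but the arm went nowhere near them. The gripper ended about 0.2 m above the shelf, touching nothing.

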